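# Clear the wax rail: brush into the cup, clamp to its stop

### The arm

A 6-joint arm with a two-finger parallel gripper is mounted at the origin on the work surface. World frame = base frame: x ahead of the robot, y to its left, z up, the work surface at z = 0. Lengths are in m, angles in degrees, forces in N, time in s.
With the tool pointing down it reaches from about 0.3 to 0.75 m from the base axis. Payload 8.5 kg.
Tool frame: the origin (TCP) lies at the very end of the fingers, on their centre line; the grasp point (between the pads) lies 19 mm behind it (env.pinch_z is the distance from the TCP to the grasp point, in m); z points along the fingers, y is the line along which they close (so a half turn about z gives the same grasp; the last joint's range is limited). The gripper opens to 85 mm and grips with 20 to 120 N. Pads are 22 mm wide; open, the fingers measure 114 mm over their backs; the gripper's body (76 mm by 85 mm) begins 54 mm behind the grasp point. The pads swing forward as they close: fully open they stand 13 mm farther back than shut.
Start: joints at [55.273, 21.807, 74.336, -0, 83.858, -12.336], TCP at [0.21, 0.509, 0.231] pointing down, gripper open.
Joint ranges: [-178.18, 178.18], [-50.72, 133.34], [12.68, 142.11], [-81.47, 261.47], [9.98, 163.14], [-165.26, 165.26]. Speed limits (degrees/s): [136.94, 136.94, 180, 180, 180, 180].

### API

Orientations are given as a 3x3 rotation matrix whose columns are the frame's x, y, z axes.
In Python, from rig import env, viewer gives the robot as it stands.
- The arm moves only by the tool drive_tool, never from a script. Its argument "series" is a list of rows, each a list of 3 entries, a list of its own where there are three numbers: the shift along the tool's x, y, z in m, then the turn about the tool's z in degrees, then the finger opening in m, from 0 to 0.0854. A call has 1 to 20 rows; each row is the pose to reach, as a shift and turn from the pose commanded when the call began, along the tool's axes at that moment; what a row does not reach only later rows make up. A row lasts 1/10 s, in which the tool goes at most 50 mm and 8.59 degrees, less where a joint would pass 70% of its speed; a pose out of reach is approached as far as the arm can. A call with a gripper value outside its range is refused whole. The fingers move at their own pace and stop on an object; "newtons" is the grip in N (left out, the last holds). Time passes only in rows, so rows that repeat a pose let the fingers close. It gives the time, the measured TCP pose, the force, the opening and the grip force at its end, in the units of the state.
- env.observe(): the state, without advancing time (a new reading comes with each control period).
- viewer.get_image(name): name is "side" or "top"; returns a dict with "img" (384x512x3 uint8, red, green, blue), "depth" (384x512 float32, m along the optical axis (not along the pixel's ray), 0 where there is no reading), "camera_matrix" (3x3 intrinsics, pixels), "rvec" (rotation vector, rad) and "tvec" (3), from world to camera coordinates, as OpenCV has them. Camera axes: x right, y down, z forward; pixel columns grow to the right and rows downward; lengths in m; the calibration is good to about 2 mm. A picture is of the moment at which its call begins.
- env.close_job(): hands the job in; it is judged then, once.
The state is a dict: "time_s": time; "q": joint angles; "qvel": joint speeds; "joint_efforts": joint torques, N m; "position": TCP position; "tool_rot": TCP orientation; "ft_force": force on the tool from outside, world axes, zero at the start; "wrist_torque": the same for the moment, N m; "grip_width": finger opening in m; "gripper_force": force on a finger pad.
Only numpy, scipy, OpenCV 4.12 (cv2) and the standard library are available. Lean on these libraries where they do the work, as an engineer would, in place of code of your own. Each camera call takes 0.05 s, during which the arm holds its last target. There are 200 camera calls.

### The job

Get the wax rail ready for the next ski. Take the long flat brush that lies across the rail in the clamp's way and lower it, without dropping it, into the deep steel cup, bristles up and handle end down on the bottom, so that it leans against the rim on the side away from the rail, where a ski cannot catch it. Then slide the ski clamp along the rail, all the way up against the end stop beside the cup, leaving the cup standing where it is and the iron, cork, scraper and hand brush alone.

Things in the scene. Friction and masses are not known exactly. Their poses are not given: they have to be found in the camera images.
- rail: Fixed ski rail: steel box profile 50 mm wide, 530 mm long, top 45 mm above the bench, on feet plates 90 mm wide, with a 16 mm high stop block on top at each end. Origin: on the bench under its middle. z up; x squarely across the rail, to the far side where the cup stands; y along the rail. The stop beside the cup is the +y one.
- clamp (a joint): Ski clamp carriage, sliding along the rail (m). 0: against the stop at the rail's -y end; 0.39: against the stop at the +y end, beside the cup. It stays where it is left; about 3 N moves it.
- clamp_jaw (a point): Middle of the top edge of the clamp's far jaw, 103 mm above the bench; moves with the clamp; x, y axes as the rail's. The jaw: an upright steel plate 12 mm thick across the rail plus a 4 mm rubber pad inside, 76 mm long, 45 mm high over the 90 x 90 mm saddle (top 58 mm up). The near jaw is alike, 48 mm of free gap between; its screw and knob reach 99 mm from the rail's middle towards the robot.
- brush_center (a point): Centre of the loose flat brush, 70 g, 200 mm long, 13 mm thick, lying flat across the rail. x axis: lengthwise, handle end to bristle end. Along x from here: beech handle -100 to +34 mm (18 mm wide to -30, then 14), steel ferrule +32 to +68 (24 wide), stiff dark bristles to +100 (23 wide). Balances about 11 mm from here towards the handle end. The ferrule overhangs the rail's far side.
- brush_foot (a point): Middle of the brush's handle end, the end that goes down into the cup; 100 mm from the centre.
- brush_tip (a point): Middle of the brush's bristle end, the end that stays up; 100 mm from the centre.
- cup: Loose round steel cup, 0.6 kg, 106 mm tall, outside diameter 76 mm, inside diameter 70 mm, straight wall 3 mm, inner floor 4 mm above its underside. It stands upright on the bench on the far side of the rail, open upwards. Origin: centre of its underside; at the start its x axis points straight away from the rail (as the rail's x), z up.
- iron: Red waxing iron, bystander, 150 x 85 mm, 100 mm high. Origin: centre of its underside.
- cork: Square cork block, bystander, 60 x 60 x 35 mm. Origin: centre of its underside.
- scraper: Clear acrylic scraper, bystander, flat on the bench, 60 x 140 x 5 mm. Origin: centre of its underside.
- handbrush: Horsehair hand brush with beech back, bystander, 58 x 120 mm, 46 mm high. Origin: centre of its underside.
Mind the look-alikes: they are no part of the job. Leave any purple look-alike of the cup alone.

How it is judged:
By the outcome, as a careful person would: the job done as asked, in the order asked, and still so for the second after the job is handed in, with the robot touching nothing.
It also fails if it takes over 53 s, if anything falls off the work surface, if the arm or the gripper's body presses on something with over 40 N, if the wrist force passes 120 N, or if a joint passes its speed limit or range.

## Working session

There is one attempt and no reset: what is moved stays moved. The work goes in short steps, Python scripts to look and compute and a tool call to move; the robot and the scene stay as the last step left them, time stands still between calls to the robot, and variables do not carry over. Pictures are saved under pics/ and viewed, at most 12 in all, crops included, and the job is handed in when it is done.

Besides the shell and the picture viewer there is one more tool, called as name([rows], argument=value, ...), one row to a line, values as JSON. drive_tool: Moves the arm, as the interface text tells. Its arguments: {"type":"object","properties":{"series":{"type":"array"},"newtons":{"type":"number"}},"required":["series"]}

```bash
mkdir -p pics; ls
python3 - <<'E'
from rig import env, viewer
import cv2,numpy as np
for n in("side","top"):
    d=viewer.get_image(n);cv2.imwrite(f"pics/{n}0.png",d["img"][:,:,::-1]);np.savez(f"{n}0.npz",**d)
    R=cv2.Rodrigues(d["rvec"])[0];print(n,-R.T@np.ravel(d["tvec"]),R[2],d["camera_matrix"][0,0])
s=env.observe();print(s["position"],s["tool_rot"],s["time_s"],env.pinch_z)
E
```

```text
pics
side [ 0.29075435 -0.74231622  0.74471665] [ 0.2526351   0.73784186 -0.62591126] 356.86348214139815
top [0.42060058 0.01777073 1.02714835] [ 0.1418099   0.00479222 -0.98988231] 386.79973323543857
[0.20936103 0.50831227 0.23077357] [[-9.24625731e-01  3.80876259e-01 -7.29675557e-04]
 [ 3.80876869e-01  9.24625128e-01 -1.08744912e-03]
 [ 2.60492803e-04 -1.28339998e-03 -9.99999143e-01]] 0.1 0.0187
```

View pics/top0.png

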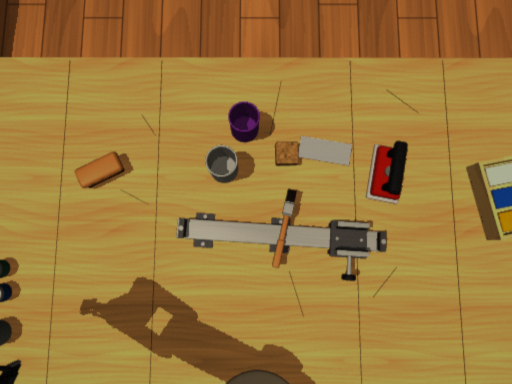

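View pics/side0.png

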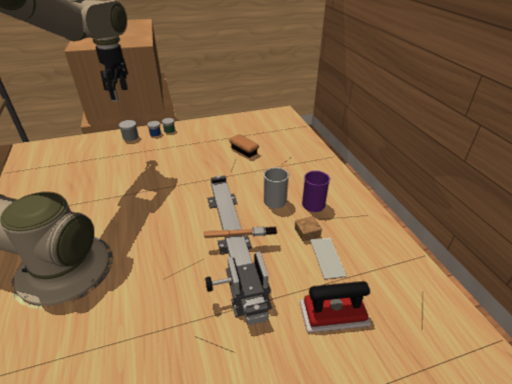

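The top view shows the steel cup at about (222,164), the brush from (277,266) to (291,191), the clamp at (350,239), and the rail ends at about (180,228) and (386,241). The purple look-alike is at (244,122).

```bash
cat > h.py <<'E'
import cv2,numpy as np
def cam(d):
    R=cv2.Rodrigues(d["rvec"])[0];t=np.ravel(d["tvec"]);return R,t,d["camera_matrix"]
def ray(d,u,v,z):
    "pixel -> world point on plane height z"
    R,t,K=cam(d);c=-R.T@t;r=R.T@np.linalg.solve(K,[u,v,1.]);return c+r*(z-c[2])/r[2]
def cloud(d):
    R,t,K=cam(d);Z=d["depth"].astype(float);v,u=np.indices(Z.shape)
    P=np.stack([(u-K[0,2])/K[0,0]*Z,(v-K[1,2])/K[1,1]*Z,Z],-1)
    W=(P-t)@R;W[Z==0]=np.nan;return W
def px(d,p):
    return cv2.projectPoints(np.array(p,float).reshape(-1,1,3),d["rvec"],d["tvec"],d["camera_matrix"],None)[0][:,0]
E
python3 - <<'E'
from h import *
d=dict(np.load("top0.npz"));W=cloud(d);im=d["img"].astype(int)
hsv=cv2.cvtColor(d["img"],cv2.COLOR_RGB2HSV)
def box(u0,u1,v0,v1):
    m=np.zeros(im.shape[:2],bool);m[v0:v1,u0:u1]=1;return m
z=W[:,:,2]
# rail top
m=box(186,335,210,260)&(abs(z-.045)<.006)&(hsv[:,:,1]<60)
P=W[m];r=cv2.minAreaRect(P[:,:2].astype(np.float32));print("railtop",r,m.sum())
vx=cv2.fitLine(P[:,:2].astype(np.float32),cv2.DIST_L2,0,.01,.01).ravel();print(vx)
# stops
for b in((172,195,212,245),(370,395,225,260)):
    m=box(*b)&(z>.053);Q=W[m];print("stop",Q.mean(0),Q.min(0),Q.max(0),m.sum())
# cup rim
m=box(198,243,138,190)&(z>.098);Q=W[m];print("cup",m.sum(),cv2.minEnclosingCircle(Q[:,:2].astype(np.float32)),Q[:,2].max())
# brush
m=box(268,302,183,272)&(z>.050)&(z<.075);Q=W[m];print("brush",m.sum(),cv2.minAreaRect(Q[:,:2].astype(np.float32)),cv2.fitLine(Q[:,:2].astype(np.float32),cv2.DIST_L2,0,.01,.01).ravel(),np.median(Q[:,2]),Q[:,2].max())
print(ray(d,277,266,.058),ray(d,291.5,190,.058))
i=np.argsort(Q[:,0]);print(Q[i[:5]],Q[i[-5:]])
# clamp
m=box(320,380,210,262)&(z>.095);Q=W[m];print("jaws",m.sum(),Q.min(0),Q.max(0),np.median(Q,0))
for k,mm in(("cork",box(270,300,138,168)&(z>.02)),("purple",box(225,262,98,145)&(z>.095))):
    Q=W[mm];print(k,Q.min(0),Q.max(0))
E
python3 - <<'E'
import cv2
a=cv2.imread("pics/top0.png")[90:290,165:405]
cv2.imwrite("pics/crop0.png",cv2.resize(a,None,fx=3,fy=3,interpolation=cv2.INTER_CUBIC))
E
```

```text
railtop ((0.45391780138015747, -0.0004502981901168823), (0.36404818296432495, 0.05542345345020294), 84.75830078125) 2546
[0.06515446 0.9978752  0.45446953 0.00375701]
stop [0.46667938 0.18883443 0.06070264] [0.44279368 0.17877802 0.05408258] [0.49011513 0.19841105 0.06815092] 148
stop [ 0.43565306 -0.30642155  0.06094569] [ 0.41032652 -0.31737437  0.05300688] [ 0.45973956 -0.29657006  0.06925116] 169
cup 194 ((0.6280736327171326, 0.08989626169204712), 0.03924307972192764) 0.11139659562251615
brush 596 ((0.464888334274292, -0.08375199884176254), (0.06003019958734512, 0.19963200390338898), 78.43577575683594) [ 0.9740649  -0.2262688   0.47321567 -0.06617974] 0.057544108484905224 0.06315618808473457
[ 0.37284321 -0.04818385  0.058     ] [ 0.5620397  -0.08611923  0.058     ]
[[ 0.37023424 -0.04841762  0.05432891]
 [ 0.37271284 -0.04340282  0.05575599]
 [ 0.37272429 -0.03843219  0.05638944]
 [ 0.37273357 -0.04585532  0.05597572]
 [ 0.37280098 -0.04081571  0.05774424]] [[ 0.56489811 -0.08763113  0.05600856]
 [ 0.56492724 -0.07752838  0.05559661]
 [ 0.56496968 -0.08515216  0.05547293]
 [ 0.56501851 -0.08265453  0.05509027]
 [ 0.56538643 -0.09052603  0.05277622]]
jaws 438 [ 0.39900837 -0.26557295  0.09540134] [ 0.48146283 -0.18508347  0.10735075] [ 0.41748997 -0.22464277  0.10271709]
cork [ 0.63703729 -0.10757042  0.02018015] [ 0.697104   -0.04669779  0.04034017]
purple [ 0.70156161 -0.00284163  0.09514591] [0.77814829 0.0739909  0.11139037]
```

View pics/crop0.png

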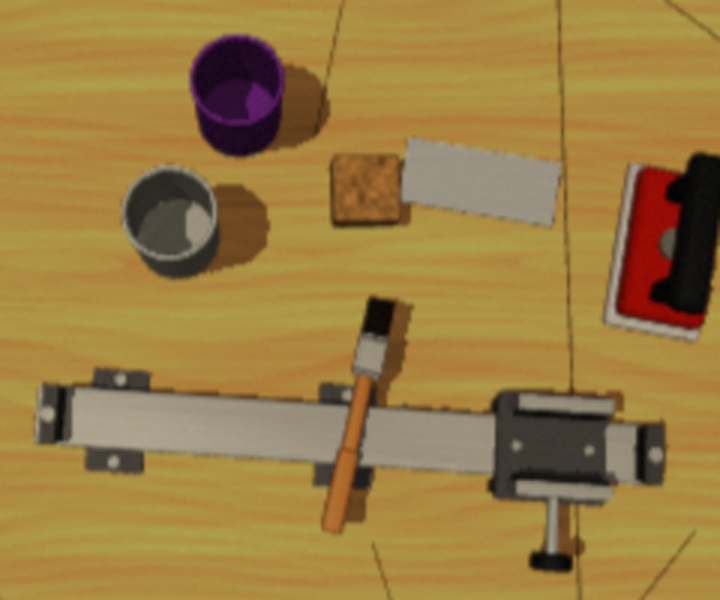

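The crop shows the brush ferrule at (370,352), its tip at (380,300) and its handle end at (333,530). The clamp spans columns 495–610. I'll refine the brush axis by colour and work out the approach.

```bash
cat >> h.py <<'E'
def go(s,p,ang):
    "shift in tool axes and turn, to world p with tool y at ang deg"
    R=np.array(s["tool_rot"]);a=np.degrees(np.arctan2(R[1,1],R[0,1]))
    print("shift",np.round(R.T@(np.array(p)-s["position"]),4),"turn",round(-(ang-a),2),"t",s["time_s"])
E
python3 - <<'E'
from h import *
from rig import env
d=dict(np.load("top0.npz"));W=cloud(d)
h=cv2.cvtColor(d["img"],cv2.COLOR_RGB2HSV).astype(int);m=np.zeros(h.shape[:2],bool);m[183:275,268:303]=1
hd=m&(h[:,:,1]>150)&(h[:,:,0]<13)&(W[:,:,2]>.045)
br=m&(h[:,:,2]<45)&(W[:,:,2]>.045)&(np.indices(hd.shape)[0]<205)
def pts(mm):
    v,u=np.nonzero(mm);return np.array([ray(d,a,b,.057)[:2] for a,b in zip(u,v)],np.float32)
H=pts(hd);B=pts(br);print(len(H),len(B),H.mean(0),B.mean(0))
ax=B.mean(0)-H.mean(0);ax/=np.linalg.norm(ax);print(ax,np.degrees(np.arctan2(ax[1],ax[0])))
sH=(H-B.mean(0))@ax;sB=(B-B.mean(0))@ax;print(sH.min(),sH.max(),sB.min(),sB.max())
c=B.mean(0)+ax*((sH.min()+sB.max())/2);g=c+ax*.055;print("centre",c,"grasp",g,"tip",B.mean(0)+ax*sB.max())
a=np.degrees(np.arctan2(ax[1],ax[0]))+90
s=env.observe();go(s,[*g,.12],a);go(s,[*g,.033],a)
E
```

```text
16 94 [ 0.5516473  -0.08673275] [ 0.54821944 -0.08450158]
[-0.83810127  0.5455145 ] 146.94016
-0.015340798 0.00390971 -0.015340798 0.016505834
centre [ 0.5477312 -0.0841838] grasp [ 0.5016357  -0.05418051] tip [ 0.53438586 -0.0754974 ]
shift [-0.4845 -0.4086  0.1112] turn -169.33 t 0.1
shift [-0.4845 -0.4085  0.1982] turn -169.33 t 0.1
```

drive_tool([
  [[-0.51, -0.425, 0.0], -10.7, 0.06],
  [[-0.51, -0.425, 0.0], -10.7, 0.06],
  [[-0.51, -0.425, 0.0], -10.7, 0.06],
  [[-0.51, -0.425, 0.0], -10.7, 0.06],
  [[-0.51, -0.425, 0.0], -10.7, 0.06],
  [[-0.51, -0.425, 0.0], -10.7, 0.06],
  [[-0.51, -0.425, 0.0], -10.7, 0.06],
  [[-0.51, -0.425, 0.0], -10.7, 0.06],
  [[-0.51, -0.425, 0.0], -10.7, 0.06],
  [[-0.51, -0.425, 0.0], -10.7, 0.06],
  [[-0.51, -0.425, 0.0], -10.7, 0.06],
  [[-0.51, -0.425, 0.0], -10.7, 0.06],
  [[-0.51, -0.425, 0.05], -10.7, 0.06],
  [[-0.51, -0.425, 0.1], -10.7, 0.06],
  [[-0.51, -0.425, 0.13], -10.7, 0.06],
  [[-0.51, -0.425, 0.13], -10.7, 0.06],
  [[-0.51, -0.425, 0.13], -10.7, 0.06],
  [[-0.51, -0.425, 0.13], -10.7, 0.06],
], newtons=20)

```text
time_s: 1.9
position: [0.5201, -0.0785, 0.1037]
tool_rot: [[-0.979, 0.202, 0.003], [0.202, 0.979, -0.001], [-0.003, -0.001, -1.0]]
ft_force: [0.1, 0.1, 0.8]
grip_width: 0.0605
gripper_force: 0.0
```

```bash
cat > look.py <<'E'
import sys
from h import *
from rig import env,viewer
def look(tag,box=None,f=3,n="side"):
    d=viewer.get_image(n);np.savez(tag+".npz",**d);a=d["img"][:,:,::-1]
    if box: a=a[box[2]:box[3],box[0]:box[1]]
    cv2.imwrite(f"pics/{tag}.png",cv2.resize(a,None,fx=f,fy=f,interpolation=cv2.INTER_CUBIC));return d
E
python3 - <<'E'
from look import *
d=look("s1",(180,360,130,330))
s=env.observe();print(s["position"],s["ft_force"],s["grip_width"]);go(s,[.5196,-.0787,.033],78.3)
E
```

```text
[ 0.52011806 -0.07844316  0.10381585] [-0.54312624 -0.22475423 -0.20170898] 0.05987386328864193
shift [ 0.0007 -0.0003  0.0708] turn 0.06 t 1.95
```

View pics/s1.png

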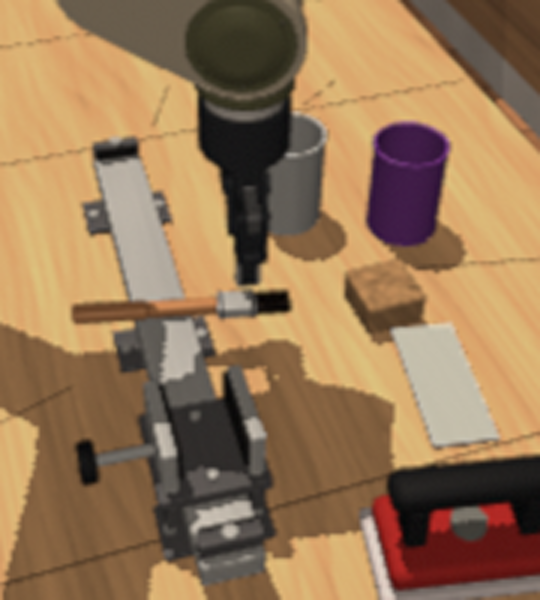

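The fingers at (248,275) stand above the ferrule at (237,302), in line with the brush. Descending to grip.

drive_tool([
  [[0.001, 0, 0.035], 0, 0.06],
  [[0.001, 0, 0.07], 0, 0.06],
  [[0.001, 0, 0.07], 0, 0.06],
  [[0.001, 0, 0.07], 0, 0.01],
  [[0.001, 0, 0.07], 0, 0.01],
  [[0.001, 0, 0.07], 0, 0.01],
  [[0.001, 0, 0.07], 0, 0.01],
  [[0.001, 0, 0.07], 0, 0.01],
  [[0.001, 0, 0.07], 0, 0.01],
], newtons=20)

```text
time_s: 2.85
position: [0.5189, -0.0785, 0.032]
tool_rot: [[-0.979, 0.203, 0.002], [0.203, 0.979, -0.0], [-0.002, 0.0, -1.0]]
ft_force: [3.9, 0.2, 4.2]
grip_width: 0.0236
gripper_force: 19.5
```

drive_tool([
  [[0, 0, -0.02], 0, 0.01],
  [[0, 0, -0.05], 0, 0.01],
  [[0, 0, -0.09], 0, 0.01],
  [[0, 0, -0.13], 0, 0.01],
  [[0, 0, -0.17], 0, 0.01],
  [[0, 0, -0.19], 0, 0.01],
  [[0, 0, -0.2], 0, 0.01],
  [[0, 0, -0.2], 0, 0.01],
  [[0, 0, -0.2], 0, 0.01],
])

```text
time_s: 3.75
position: [0.5176, -0.0783, 0.2298]
tool_rot: [[-0.979, 0.203, -0.003], [0.203, 0.979, 0.001], [0.003, 0.0, -1.0]]
ft_force: [0.1, -0.4, -1.4]
grip_width: 0.0235
gripper_force: 20.0
```

Run:
```python
from look import *
d=look("s2",(180,360,100,300))
s=env.observe();print(s["position"],s["ft_force"],s["wrist_torque"],s["grip_width"])
```

```text
[ 0.5175601  -0.07830967  0.22963657] [-0.85922769  0.22963253 -0.77390255] [ 0.000942   -0.04801378  0.03838522] 0.023531745377334587
```

View pics/s2.png

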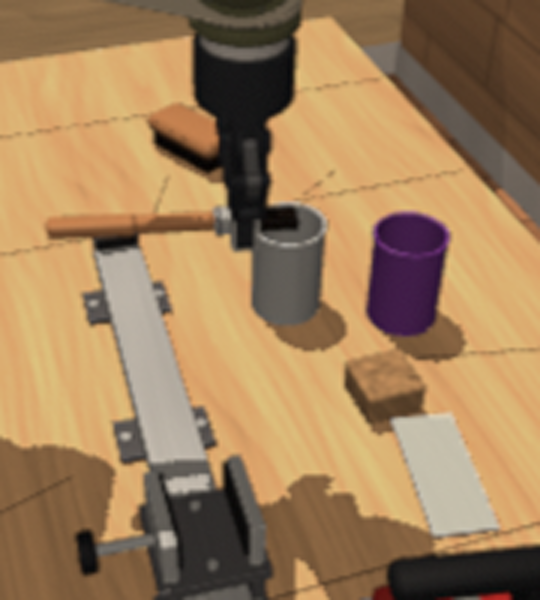

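The brush is held level at the ferrule, from (50,225) to (295,215) in the crop, and didn't swing in the pads. I'll turn it in the grip instead: press the bristle end on the +y stop block for a first tilt, then walk the handle upright with its foot against the rail's far wall.

drive_tool([
  [[0.02, 0.03, 0], -1, 0.01],
  [[0.044, 0.066, 0], -3, 0.01],
  [[0.068, 0.102, 0], -5, 0.01],
  [[0.092, 0.138, 0], -6, 0.01],
  [[0.116, 0.174, 0], -7, 0.01],
  [[0.14, 0.21, 0], -8.1, 0.01],
  [[0.16, 0.235, 0.02], -8.1, 0.01],
  [[0.164, 0.243, 0.06], -8.1, 0.01],
  [[0.164, 0.243, 0.1], -8.1, 0.01],
  [[0.164, 0.243, 0.14], -8.1, 0.01],
  [[0.164, 0.243, 0.165], -8.1, 0.01],
  [[0.164, 0.243, 0.165], -8.1, 0.01],
  [[0.164, 0.243, 0.165], -8.1, 0.01],
])

```text
time_s: 5.1
position: [0.4067, 0.1926, 0.0663]
tool_rot: [[-0.998, 0.063, -0.001], [0.063, 0.998, -0.0], [0.001, -0.0, -1.0]]
ft_force: [0.3, 0.5, -0.2]
grip_width: 0.0234
gripper_force: 20.1
```

Run:
```python
from look import *
d=look("s3",(170,310,120,260),4)
s=env.observe();print(s["ft_force"]);go(s,[.4068,.1925,.039],86.4)
t=look("t3",None,1,"top");W=cloud(t);print(px(t,[[.4068,.1925,.1],[.452,.19,.068]]))
```

```text
[ 0.495084   -0.50676167 -1.00001619]
shift [ 0.0004 -0.0003  0.028 ] turn 0.01 t 5.15
[[176.52158011 251.90049406]
 [180.53384157 233.18168505]]
```

View pics/s3.png

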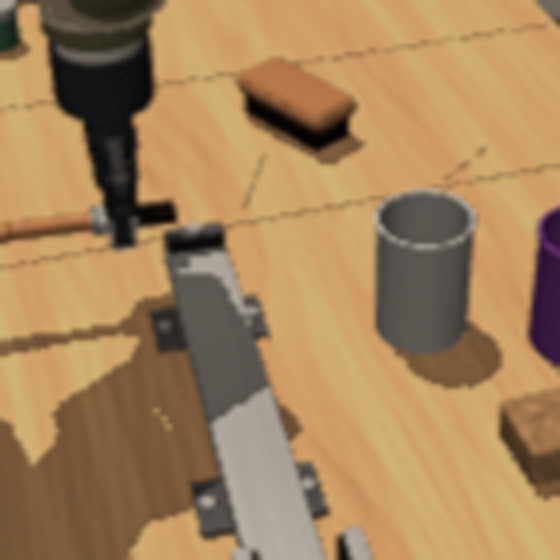

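The bristle tip at (175,212) is just over the stop's near edge at (167,235). I'll move it 5 mm further on and press down slowly.

drive_tool([
  [[-0.005, 0, 0.01], 0, 0.01],
  [[-0.005, 0, 0.016], 0, 0.01],
  [[-0.005, 0, 0.019], 0, 0.01],
  [[-0.005, 0, 0.022], 0, 0.01],
  [[-0.005, 0, 0.025], 0, 0.01],
  [[-0.005, 0, 0.027], 0, 0.01],
  [[-0.005, 0, 0.027], 0, 0.01],
])

```text
time_s: 5.9
position: [0.4118, 0.1923, 0.0394]
tool_rot: [[-0.998, 0.063, 0.0], [0.063, 0.998, -0.0], [-0.0, -0.0, -1.0]]
ft_force: [-0.9, -0.9, 3.2]
grip_width: 0.0234
gripper_force: 21.9
```

drive_tool([
  [[0, 0, -0.04], 0, 0.01],
  [[0, 0, -0.085], 0, 0.01],
  [[0, 0, -0.13], 0, 0.01],
  [[-0.01, -0.02, -0.16], 0, 0.01],
  [[-0.034, -0.051, -0.17], 0, 0.01],
  [[-0.06, -0.09, -0.17], 0, 0.01],
  [[-0.088, -0.13, -0.17], 0, 0.01],
  [[-0.115, -0.17, -0.17], 0, 0.01],
  [[-0.142, -0.21, -0.17], 0, 0.01],
  [[-0.17, -0.25, -0.17], 0, 0.01],
  [[-0.195, -0.288, -0.16], 0, 0.01],
  [[-0.21, -0.31, -0.13], 0, 0.01],
  [[-0.215, -0.318, -0.09], 0, 0.01],
  [[-0.215, -0.318, -0.06], 0, 0.01],
  [[-0.215, -0.318, -0.06], 0, 0.01],
])

```text
time_s: 7.4
position: [0.6043, -0.1379, 0.0948]
tool_rot: [[-0.998, 0.063, -0.009], [0.063, 0.998, 0.004], [0.009, 0.003, -1.0]]
ft_force: [-0.2, 0.3, -0.4]
grip_width: 0.0235
gripper_force: 21.3
```

Run:
```python
from look import *
d=look("s4",(190,350,130,300),4)
s=env.observe();print(s["ft_force"],s["position"],s["wrist_torque"]);go(s,[.6065,-.1387,.041],86.4)
```

```text
[-0.22314868 -0.68575804 -0.30738143] [ 0.60564659 -0.138143    0.09787131] [-0.0153375  -0.03319083 -0.00038218]
shift [-0.0011 -0.0006  0.0569] turn 0.0 t 7.45
```

View pics/s4.png

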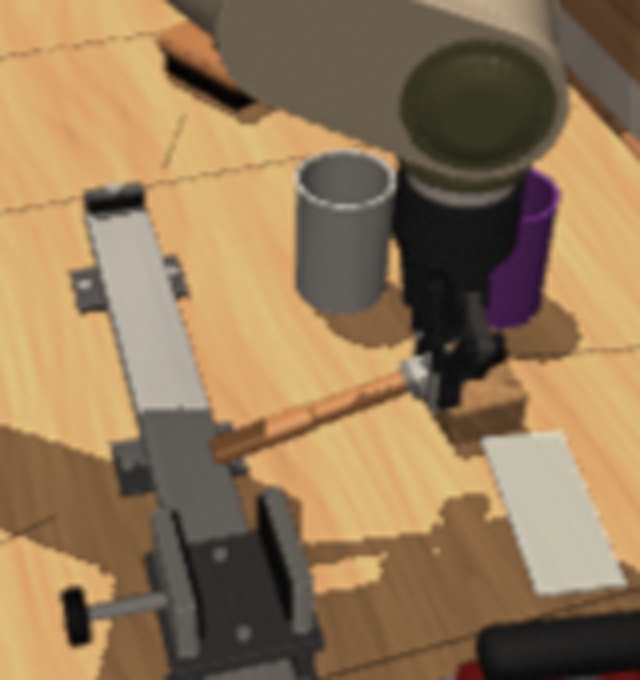

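The brush now slopes, with the handle end at (215,450) and the ferrule at (420,378). I'll measure the foot's position.

```bash
cat >> h.py <<'E'
C=np.array([.4512,-.0588]);RX=np.array([.998,-.0626]);RY=np.array([.0626,.998])
def rail(p): q=np.array(p[:2])-C;return q@RX,q@RY,p[2]
def onplane(d,u,v,p,n):
    "pixel ray meets plane through p with normal n"
    R,t,K=cam(d);c=-R.T@t;r=R.T@np.linalg.solve(K,[u,v,1.]);n=np.array(n);return c+r*((np.array(p)-c)@n)/(r@n)
E
python3 - <<'E'
from h import *
from rig import env
d=dict(np.load("s4.npz"));s=env.observe();p=s["position"]
f=onplane(d,243.5,242.5,p,[*RY,0]);g=[p[0],p[1],p[2]+.0195];print(rail(f),rail(g));e=np.array(rail(g))-rail(f);print(np.hypot(e[0],e[2]),np.degrees(np.arctan2(e[2],e[0])))
E
```

```text
(np.float64(0.01071266240036962), np.float64(-0.06951595881853166), np.float64(0.07868704460196263)) (np.float64(0.15910456420855373), np.float64(-0.06951595881853169), np.float64(0.11737131291703724))
0.1533513258414235 14.6112347869135
```

drive_tool([
  [[-0.01, -0.006, 0], 0, 0.01],
  [[-0.021, -0.012, 0], 0, 0.01],
  [[-0.021, -0.012, 0], 0, 0.01],
  [[-0.021, -0.012, 0.02], 0, 0.01],
  [[-0.021, -0.012, 0.04], 0, 0.01],
  [[-0.021, -0.012, 0.055], 0, 0.01],
  [[-0.021, -0.012, 0.06], 0, 0.01],
  [[-0.021, -0.012, 0.06], 0, 0.01],
  [[-0.021, -0.012, 0.06], 0, 0.01],
])

```text
time_s: 8.35
position: [0.6272, -0.1518, 0.0408]
tool_rot: [[-0.998, 0.062, 0.002], [0.062, 0.998, -0.001], [-0.002, -0.001, -1.0]]
ft_force: [-0.3, -0.6, -0.3]
grip_width: 0.0236
gripper_force: 21.4
```

drive_tool([
  [[0.0065, 0, 0], 0, 0.01],
  [[0.009, 0, -0.008], 0, 0.01],
  [[0.0118, 0, -0.0173], 0, 0.01],
  [[0.016, 0, -0.027], 0, 0.01],
  [[0.0203, 0, -0.037], 0, 0.01],
  [[0.026, 0, -0.0465], 0, 0.01],
  [[0.0316, 0, -0.0553], 0, 0.01],
  [[0.0375, 0, -0.0628], 0, 0.01],
  [[0.0435, 0, -0.07], 0, 0.01],
  [[0.05, 0, -0.0768], 0, 0.01],
  [[0.0571, 0, -0.083], 0, 0.01],
  [[0.0657, 0, -0.0897], 0, 0.01],
  [[0.0744, 0, -0.0957], 0, 0.01],
  [[0.0825, 0, -0.1006], 0, 0.01],
  [[0.0908, 0, -0.1049], 0, 0.01],
  [[0.095, 0, -0.1067], 0, 0.01],
  [[0.0982, 0, -0.1081], 0, 0.01],
  [[0.0982, 0, -0.1081], 0, 0.01],
  [[0.0982, 0, -0.1081], 0, 0.01],
])

```text
time_s: 10.25
position: [0.5284, -0.1456, 0.1471]
tool_rot: [[-0.998, 0.063, -0.001], [0.063, 0.998, 0.0], [0.001, 0.0, -1.0]]
ft_force: [1.6, -0.8, -0.0]
grip_width: 0.0237
gripper_force: 23.4
```

Run:
```python
from look import *
d=look("s5",(190,350,100,270),4)
s=env.observe();print(s["ft_force"],s["position"],rail(s["position"]),s["grip_width"])
```

```text
[ 1.53079387 -0.21253669  0.54836546] [ 0.52847479 -0.14554204  0.14700935] (np.float64(0.08255028989235944), np.float64(-0.08173115813762527), np.float64(0.14700935098113793)) 0.02376919891694479
```

View pics/s5.png

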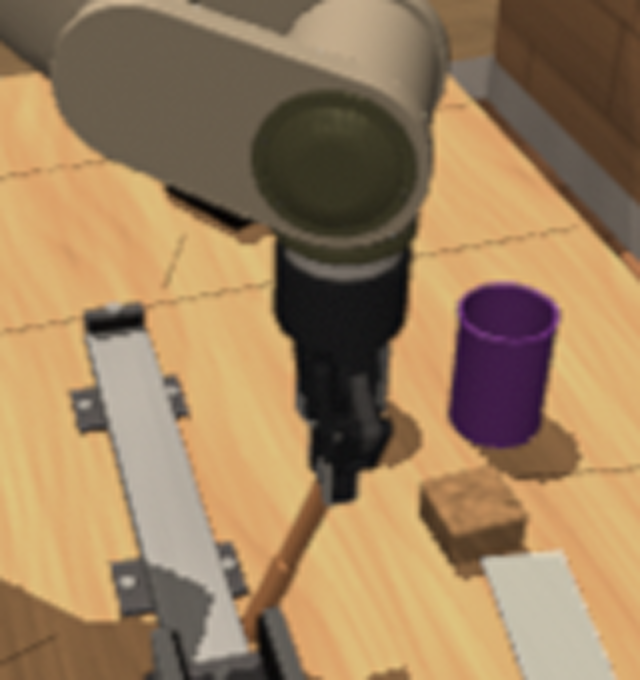

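It worked. The handle now stands steeply, from (248,618) up to the fingers at (325,490). I'll measure the tilt.

Run:
```python
from h import *
from rig import env
d=dict(np.load("s5.npz"));s=env.observe();p=s["position"]
h=cv2.cvtColor(d["img"],cv2.COLOR_RGB2HSV).astype(int)
m=np.zeros(h.shape[:2],bool);m[222:258,248:275]=1
m&=(h[:,:,1]>130)&(h[:,:,2]>60)&(h[:,:,2]<205)&(h[:,:,0]<14)
v,u=np.nonzero(m);print(len(u))
P=np.array([rail(onplane(d,a,b,p,[*RY,0])) for a,b in zip(u,v)])[:,[0,2]]
l=cv2.fitLine(P.astype(np.float32),cv2.DIST_HUBER,0,.001,.001).ravel();print(l,np.degrees(np.arctan2(l[1],l[0])))
print(P.min(0),P.max(0)); 
g=np.array(rail(p))[[0,2]]+[0,.0195];e=g-l[2:];print("grip",g,np.degrees(np.arctan2(e[1],e[0])))
i=np.argsort(v);print([(v[k],round(P[v==v[k],0].mean(),4),round(P[v==v[k],1].mean(),4)) for k in i[::25]])
```

```text
162
[0.38871986 0.921356   0.05254969 0.08806498] 67.12513
[0.02711627 0.03072893] [0.07625263 0.14740269]
grip [0.08255029 0.16650935] 69.07093185173831
[(np.int64(222), np.float64(0.0719), np.float64(0.1471)), (np.int64(229), np.float64(0.0686), np.float64(0.1241)), (np.int64(235), np.float64(0.0599), np.float64(0.1053)), (np.int64(240), np.float64(0.0523), np.float64(0.0894)), (np.int64(244), np.float64(0.0471), np.float64(0.0761)), (np.int64(248), np.float64(0.0419), np.float64(0.0626)), (np.int64(254), np.float64(0.0312), np.float64(0.0427))]
```

drive_tool([
  [[-0.015, 0, -0.01], 0, 0.01],
  [[-0.025, 0, -0.04], 0, 0.01],
  [[-0.03, 0, -0.08], 0, 0.01],
  [[-0.03, 0, -0.12], 0, 0.01],
  [[-0.035, 0.02, -0.143], 0, 0.01],
  [[-0.045, 0.05, -0.143], 0, 0.01],
  [[-0.06, 0.085, -0.143], 0, 0.01],
  [[-0.075, 0.12, -0.143], 0, 0.01],
  [[-0.09, 0.155, -0.143], 0, 0.01],
  [[-0.105, 0.19, -0.143], 0, 0.01],
  [[-0.115, 0.22, -0.143], 0, 0.01],
  [[-0.12, 0.235, -0.143], 0, 0.01],
  [[-0.12, 0.241, -0.143], 0, 0.01],
  [[-0.12, 0.241, -0.143], 0, 0.01],
  [[-0.12, 0.241, -0.143], 0, 0.01],
], newtons=35)

```text
time_s: 11.8
position: [0.6632, 0.0861, 0.2905]
tool_rot: [[-0.998, 0.064, -0.0], [0.064, 0.998, -0.0], [0.0, -0.0, -1.0]]
ft_force: [0.6, -0.4, -1.1]
grip_width: 0.0235
gripper_force: 36.6
```

Run:
```python
from look import *
t=look("t6",(190,290,110,210),6,"top")
d=look("s6",(220,340,70,230),4)
s=env.observe();p=s["position"];print(s["ft_force"],p,rail(p),s["grip_width"])
a=cv2.imread("pics/s6.png");b=cv2.imread("pics/t6.png");b=cv2.resize(b,(300,300));a=cv2.resize(a,(450,600))
o=np.zeros((600,750,3),np.uint8);o[:,:450]=a;o[:300,450:]=b;cv2.imwrite("pics/c6.png",o)
g=C+RX*rail(p)[0]+RY*rail(p)[1];ft=[*(g-RX*.058),p[2]+.0195-.143];print("foot pred side px",px(d,ft),"top",px(t,ft),rail(ft))
# cup recheck in side/top
W=cloud(t);Q=W[138:190,198:243].reshape(-1,3);Q=Q[(Q[:,2]>.098)&(Q[:,2]<.112)];print(cv2.minEnclosingCircle(Q[:,:2].astype(np.float32)))
```

```text
[ 1.16499458 -0.1609687  -1.86106938] [0.66328481 0.08611206 0.29068424] (np.float64(0.20258914992475696), np.float64(0.15789874089440484), np.float64(0.29068424177349433)) 0.02370715699293926
foot pred side px [[270.01904181 159.02432557]] top [[218.82136253 163.92469407]] (np.float64(0.1445779818588168), np.float64(0.15788654479565817), np.float64(0.16718424177349436))
((0.6057764291763306, 0.05897040665149689), 0.00638424139469862)
```

View pics/c6.png

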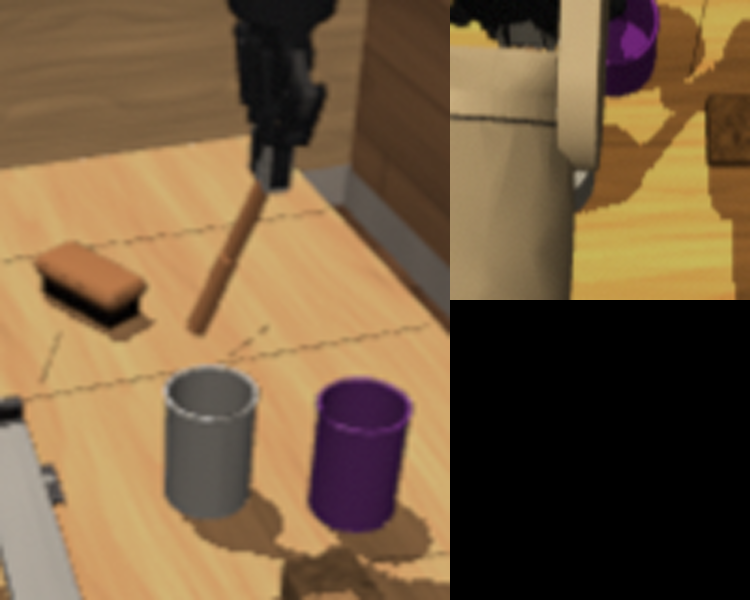

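The brush hangs above the steel cup. Its foot is at (196,332) and the cup's rim is centred near (211,393) in the composite. One quick check of foot against rim in this view.

Run:
```python
from h import *
from rig import env
d=dict(np.load("s6.npz"));p=env.observe()["position"];k=3.75
f=onplane(d,220+197/k,70+330/k,p,[*RY,0]);print("foot",rail(f))
# rim left/right extreme (outer dia), near/far
for a,b in((165,395),(257,395),(211,367),(211,420)):print(rail(ray(d,220+a/k,70+b/k,.106)))
```

```text
foot (np.float64(0.152253222829541), np.float64(0.15789874089440498), np.float64(0.16955586402112677))
(np.float64(0.12899616247156223), np.float64(0.1646347476591874), np.float64(0.10599999999999998))
(np.float64(0.20208725211559542), np.float64(0.14619126016351716), np.float64(0.10599999999999998))
(np.float64(0.17729845454353282), np.float64(0.1941341640731329), np.float64(0.10599999999999998))
(np.float64(0.15555085193612792), np.float64(0.12263668808307611), np.float64(0.10599999999999998))
```

drive_tool([
  [[0.008, 0, 0], 0, 0.01],
  [[0.008, 0, 0.01], 0, 0.01],
  [[0.008, 0, 0.035], 0, 0.01],
  [[0.008, 0, 0.06], 0, 0.01],
  [[0.008, 0, 0.085], 0, 0.01],
  [[0.008, 0, 0.11], 0, 0.01],
  [[0.008, 0, 0.13], 0, 0.01],
  [[0.008, 0, 0.143], 0, 0.01],
  [[0.008, 0, 0.15], 0, 0.01],
  [[0.008, 0, 0.154], 0, 0.01],
  [[0.008, 0, 0.154], 0, 0.01],
  [[0.008, 0, 0.154], 0, 0.01],
])

```text
time_s: 13.1
position: [0.6559, 0.0879, 0.1373]
tool_rot: [[-0.998, 0.063, 0.001], [0.063, 0.998, -0.0], [-0.001, 0.0, -1.0]]
ft_force: [-0.3, -0.5, -1.4]
grip_width: 0.0234
gripper_force: 36.6
```

drive_tool([
  [[0, 0, 0.002], 0, 0.01],
  [[0, 0, 0.004], 0, 0.01],
  [[0, 0, 0.004], 0, 0.01],
  [[0, 0, 0.004], 0, 0.01],
])

```text
time_s: 13.5
position: [0.6556, 0.0879, 0.1324]
tool_rot: [[-0.998, 0.063, 0.0], [0.063, 0.998, -0.0], [-0.0, -0.0, -1.0]]
ft_force: [0.3, 0.1, -0.7]
grip_width: 0.0233
gripper_force: 36.6
```

drive_tool([
  [[0, 0, 0.002], 0, 0.01],
  [[0, 0, 0.003], 0, 0.01],
  [[0, 0, 0.003], 0, 0.01],
  [[0, 0, 0.003], 0, 0.01],
], newtons=20)

```text
time_s: 13.9
position: [0.6556, 0.0879, 0.1294]
tool_rot: [[-0.998, 0.063, -0.0], [0.063, 0.998, -0.0], [0.0, -0.0, -1.0]]
ft_force: [0.3, -0.6, -0.8]
grip_width: 0.0235
gripper_force: 36.6
```

drive_tool([
  [[0, 0, 0.001], 0, 0.01],
  [[0, 0, 0.002], 0, 0.01],
  [[0, 0, 0.002], 0, 0.01],
  [[0, 0, 0.002], 0, 0.01],
])

```text
time_s: 14.3
position: [0.656, 0.0879, 0.1284]
tool_rot: [[-0.998, 0.063, 0.002], [0.063, 0.998, -0.0], [-0.002, 0.0, -1.0]]
ft_force: [0.3, 0.4, 5.7]
grip_width: 0.0237
gripper_force: 37.5
```

drive_tool([
  [[0, 0, -0.0015], 0, 0.01],
  [[0, 0, -0.0015], 0, 0.028],
  [[0, 0, -0.0015], 0, 0.035],
  [[0, 0, -0.0015], 0, 0.045],
  [[0, 0, -0.0015], 0, 0.05],
  [[0, 0, -0.0015], 0, 0.05],
  [[0, 0, -0.0015], 0, 0.05],
  [[0, 0, -0.0015], 0, 0.05],
])

```text
time_s: 15.1
position: [0.6555, 0.0879, 0.1289]
tool_rot: [[-0.998, 0.063, -0.0], [0.063, 0.998, 0.0], [0.0, 0.0, -1.0]]
ft_force: [0.0, -0.2, -0.3]
grip_width: 0.0499
gripper_force: 0.0
```

drive_tool([
  [[0, 0, -0.03], 0, 0.05],
  [[0, 0, -0.07], 0, 0.05],
  [[0, 0, -0.11], 0, 0.05],
  [[0, 0, -0.15], 0, 0.05],
  [[0.03, 0, -0.16], 0, 0.05],
  [[0.07, 0, -0.16], 0, 0.05],
  [[0.12, -0.04, -0.16], 0, 0.02],
  [[0.16, -0.08, -0.16], 0, 0.0],
  [[0.2, -0.12, -0.16], 0, 0.0],
  [[0.22, -0.16, -0.16], 0, 0.0],
  [[0.22, -0.2, -0.16], 0, 0.0],
  [[0.22, -0.24, -0.16], 0, 0.0],
  [[0.22, -0.28, -0.16], 0, 0.0],
  [[0.22, -0.32, -0.16], 0, 0.0],
  [[0.22, -0.32, -0.16], 0, 0.0],
])

```text
time_s: 16.6
position: [0.4154, -0.2215, 0.2885]
tool_rot: [[-0.998, 0.067, -0.0], [0.067, 0.998, -0.001], [0.0, -0.001, -1.0]]
ft_force: [0.4, -0.2, -0.6]
grip_width: -0.0
gripper_force: 0.0
```

Run:
```python
from look import *
d=look("s7",(170,350,130,330),3)
t=look("t7",(150,400,90,290),3,"top")
s=env.observe();p=s["position"];print(s["time_s"],s["ft_force"],p,rail(p),s["tool_rot"],s["grip_width"])
W=cloud(t);Q=W[205:265,310:385].reshape(-1,3);Q=Q[(Q[:,2]>.095)&(Q[:,2]<.112)];q=np.array([rail(x) for x in Q]);print(len(q),q.min(0),q.max(0))
a=cv2.imread("pics/s7.png");b=cv2.resize(cv2.imread("pics/t7.png"),(400,320));a=cv2.resize(a,(400,444))
o=np.zeros((444,800,3),np.uint8);o[:,:400]=a;o[:320,400:]=b;cv2.imwrite("pics/c7.png",o)
```

```text
16.7 [ 0.01717373 -0.01886298  0.84222422] [ 0.41572438 -0.21802793  0.28877673] (np.float64(-0.025437001532584803), np.float64(-0.16113024851140062), np.float64(0.28877672693439377)) [[-9.97939639e-01  6.41593883e-02 -2.21069862e-04]
 [ 6.41592702e-02  9.97939544e-01  5.05134868e-04]
 [ 2.53023501e-04  4.89910427e-04 -9.99999848e-01]] 9.943580486721706e-05
367 [-0.03997247 -0.2043379   0.09558833] [ 0.04011188 -0.1286208   0.10702312]
```

View pics/c7.png

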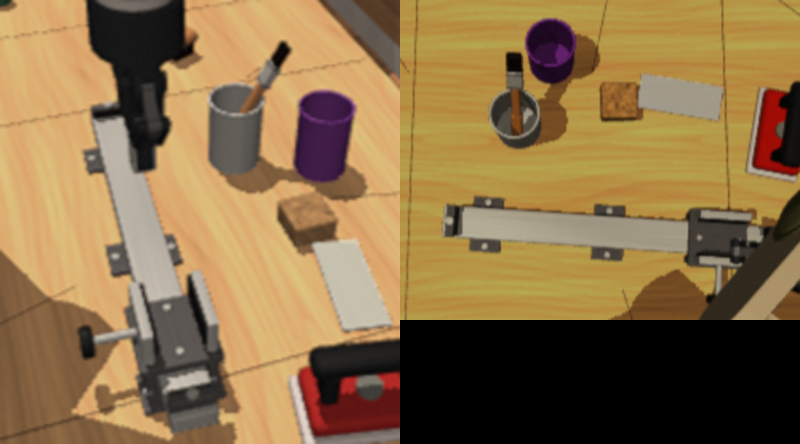

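The brush leans straight away from the rail in the cup, bristles up, and the cup hasn't moved. Top view: cup at (514,118), brush tip at (514,58). Next I'll push the clamp by the end of its near jaw with closed fingers.

drive_tool([
  [[0.003, -0.03, 0], 0, 0],
  [[0.009, -0.06, 0], 0, 0],
  [[0.009, -0.072, 0.0], 0, 0],
  [[0.009, -0.072, 0.02], 0, 0],
  [[0.009, -0.072, 0.06], 0, 0],
  [[0.009, -0.072, 0.1], 0, 0],
  [[0.009, -0.072, 0.14], 0, 0],
  [[0.009, -0.072, 0.18], 0, 0],
  [[0.009, -0.072, 0.21], 0, 0],
  [[0.009, -0.072, 0.218], 0, 0],
  [[0.009, -0.072, 0.218], 0, 0],
  [[0.009, -0.072, 0.218], 0, 0],
])

```text
time_s: 17.9
position: [0.4033, -0.2892, 0.0724]
tool_rot: [[-0.998, 0.062, 0.002], [0.062, 0.998, -0.002], [-0.002, -0.002, -1.0]]
ft_force: [-0.2, 0.2, 0.4]
grip_width: -0.0001
gripper_force: 0.0
```

drive_tool([
  [[0, 0.004, 0], 0, 0],
  [[0, 0.008, 0], 0, 0],
  [[0, 0.012, 0], 0, 0],
  [[0, 0.016, 0], 0, 0],
  [[0, 0.022, 0], 0, 0],
  [[0, 0.03, 0], 0, 0],
  [[0, 0.04, 0], 0, 0],
  [[0, 0.05, 0], 0, 0],
  [[0, 0.06, 0], 0, 0],
  [[0, 0.07, 0], 0, 0],
  [[0, 0.08, 0], 0, 0],
  [[0, 0.09, 0], 0, 0],
  [[0, 0.1, 0], 0, 0],
  [[0, 0.1, 0], 0, 0],
])

```text
time_s: 19.3
position: [0.408, -0.1871, 0.0705]
tool_rot: [[-0.998, 0.061, -0.002], [0.061, 0.998, 0.002], [0.002, 0.002, -1.0]]
ft_force: [-0.3, 0.1, -0.4]
grip_width: -0.0002
gripper_force: 0.0
```

```bash
cat > jaw.py <<'E'
from look import *
t=viewer.get_image("top");W=cloud(t);s=env.observe();p=s["position"]
Q=W[195:275,165:400].reshape(-1,3);q=np.array([rail(x) for x in Q[(Q[:,2]>.094)&(Q[:,2]<.109)]])
q=q[(abs(q[:,0])<.045)&(abs(q[:,1])<.25)]
print("tcp",np.round(rail(p),4),"f",np.round(s["ft_force"],1),"farjaw y",np.percentile(q[q[:,0]>.02,1],[1,50,99]) if (q[:,0]>.02).any() else None, "near",np.percentile(q[q[:,0]<-.02,1],[1,99]) if (q[:,0]<-.02).any() else None)
E
python3 jaw.py
```

```text
tcp [-0.035  -0.1314  0.0705] f [-0.1 -0.3 -0.2] farjaw y [-0.11321594 -0.07713231 -0.040136  ] near [-0.07845621 -0.0407948 ]
```

drive_tool([
  [[0, 0.01, 0], 0, 0],
  [[0, 0.025, 0], 0, 0],
  [[0, 0.042, 0], 0, 0],
  [[0, 0.06, 0], 0, 0],
  [[0, 0.078, 0], 0, 0],
  [[0, 0.096, 0], 0, 0],
  [[0, 0.114, 0], 0, 0],
  [[0, 0.132, 0], 0, 0],
  [[0, 0.15, 0], 0, 0],
  [[0, 0.168, 0], 0, 0],
  [[0, 0.186, 0], 0, 0],
  [[0, 0.204, 0], 0, 0],
  [[0, 0.22, 0], 0, 0],
  [[0, 0.234, 0], 0, 0],
  [[0, 0.244, 0], 0, 0],
  [[0, 0.252, 0], 0, 0],
  [[0, 0.257, 0], 0, 0],
  [[0, 0.26, 0], 0, 0],
  [[0, 0.26, 0], 0, 0],
])

```text
time_s: 21.25
position: [0.4247, 0.0707, 0.0708]
tool_rot: [[-0.998, 0.063, -0.001], [0.063, 0.998, 0.001], [0.001, 0.001, -1.0]]
ft_force: [-0.6, -1.0, -0.8]
grip_width: -0.0
gripper_force: 0.0
```

drive_tool([
  [[0, 0.002, 0], 0, 0],
  [[0, 0.004, 0], 0, 0],
  [[0, 0.006, 0], 0, 0],
  [[0, 0.008, 0], 0, 0],
  [[0, 0.008, 0], 0, 0],
])

```text
time_s: 21.75
position: [0.4253, 0.0786, 0.0709]
tool_rot: [[-0.998, 0.063, -0.0], [0.063, 0.998, 0.0], [0.0, 0.0, -1.0]]
ft_force: [-0.8, -1.9, -0.2]
grip_width: 0.0001
gripper_force: 0.4
```

```bash
python3 jaw.py
```

```text
tcp [-0.0343  0.1355  0.0709] f [-0.7  0.3  0.5] farjaw y [0.14962584 0.18289842 0.22358924] near None
```

Continue in 1 mm steps until the force shows the stop.

drive_tool([
  [[0, 0.001, 0], 0, 0],
  [[0, 0.002, 0], 0, 0],
  [[0, 0.003, 0], 0, 0],
  [[0, 0.004, 0], 0, 0],
  [[0, 0.004, 0], 0, 0],
])

```text
time_s: 22.3
position: [0.4258, 0.0824, 0.0709]
tool_rot: [[-0.998, 0.063, 0.0], [0.063, 0.998, 0.0], [-0.0, 0.0, -1.0]]
ft_force: [-0.1, -1.7, -0.7]
grip_width: -0.0
gripper_force: 0.9
```

drive_tool([
  [[0, 0.001, 0], 0, 0],
  [[0, 0.002, 0], 0, 0],
  [[0, 0.002, 0], 0, 0],
])

```text
time_s: 22.6
position: [0.4259, 0.0844, 0.0709]
tool_rot: [[-0.998, 0.063, 0.0], [0.063, 0.998, 0.0], [-0.0, 0.0, -1.0]]
ft_force: [-1.2, -1.8, -1.0]
grip_width: 0.0
gripper_force: 0.9
```

drive_tool([
  [[0, 0.001, 0], 0, 0],
  [[0, 0.0015, 0], 0, 0],
  [[0, 0.0015, 0], 0, 0],
])

```text
time_s: 22.9
position: [0.426, 0.0858, 0.0709]
tool_rot: [[-0.998, 0.063, 0.0], [0.063, 0.998, 0.0], [-0.0, 0.0, -1.0]]
ft_force: [-1.6, -2.0, -0.9]
grip_width: -0.0002
gripper_force: 1.1
```

drive_tool([
  [[0, 0.001, 0], 0, 0],
  [[0, 0.002, 0], 0, 0],
  [[0, 0.002, 0], 0, 0],
])

```text
time_s: 23.2
position: [0.426, 0.0861, 0.071]
tool_rot: [[-0.998, 0.062, -0.001], [0.062, 0.998, -0.004], [0.0, -0.004, -1.0]]
ft_force: [-2.6, -18.0, 2.2]
grip_width: -0.0
gripper_force: 8.7
```

drive_tool([
  [[0, 0.001, 0], 0, 0],
  [[0, 0.0015, 0], 0, 0],
  [[0, 0.0015, 0], 0, 0],
])

```text
time_s: 23.5
position: [0.426, 0.0863, 0.071]
tool_rot: [[-0.998, 0.061, -0.001], [0.061, 0.998, -0.006], [0.001, -0.006, -1.0]]
ft_force: [-4.4, -28.5, 2.2]
grip_width: -0.0001
gripper_force: 14.5
```

```bash
python3 jaw.py
```

```text
tcp [-0.0342  0.1432  0.071 ] f [ -5.1 -27.8   1.8] farjaw y [0.15701035 0.19274727 0.23078744] near None
```

The clamp is against the stop: the force jumped to 28 N and the jaw is at y ≈ 0.195. Backing off and retreating.

drive_tool([
  [[0, -0.005, 0], 0, 0],
  [[0, -0.03, 0], 0, 0],
  [[0, -0.04, -0.03], 0, 0],
  [[0, -0.05, -0.08], 0, 0],
  [[0.01, -0.08, -0.13], 0, 0],
  [[0.03, -0.12, -0.17], 0, 0],
  [[0.05, -0.16, -0.19], 0, 0],
  [[0.06, -0.2, -0.19], 0, 0],
  [[0.06, -0.24, -0.19], 0, 0],
  [[0.06, -0.24, -0.19], 0, 0],
  [[0.06, -0.24, -0.19], 0, 0],
])

```text
time_s: 24.65
position: [0.3512, -0.1469, 0.2609]
tool_rot: [[-0.998, 0.065, 0.0], [0.065, 0.998, 0.001], [-0.0, 0.001, -1.0]]
ft_force: [0.3, 0.8, -0.4]
grip_width: -0.0002
gripper_force: 0.0
```

```bash
python3 jaw.py
python3 - <<'E'
from look import *
look("t8",(150,400,90,290),3,"top");look("s8",(170,350,100,330),3)
a=cv2.resize(cv2.imread("pics/s8.png"),(400,511));b=cv2.resize(cv2.imread("pics/t8.png"),(400,320))
o=np.zeros((511,800,3),np.uint8);o[:,:400]=a;o[:320,400:]=b;cv2.imwrite("pics/c8.png",o)
E
```

```text
tcp [-0.0942 -0.0933  0.2608] f [ 0.3 -0.5 -0.3] farjaw y [0.15689587 0.19438019 0.23068297] near [0.15839811 0.23196832]
```

View pics/c8.png

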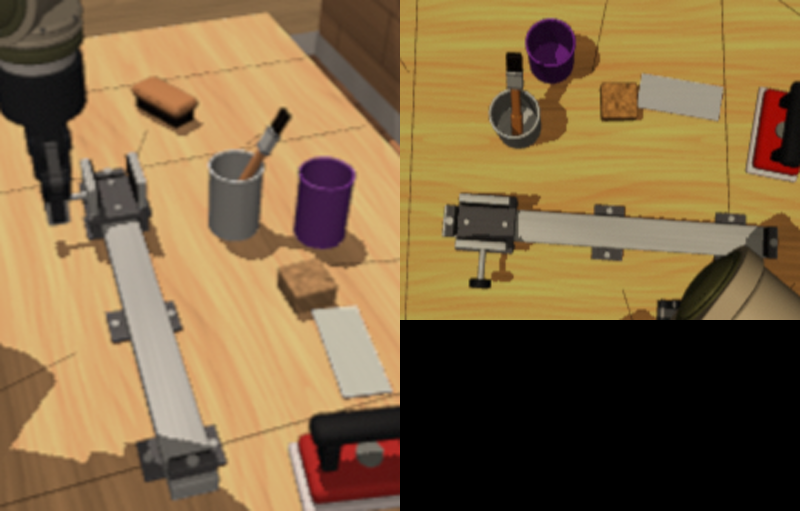

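The clamp is against the stop at (455,222) in the top view. The brush leans in the cup at (514,118), away from the rail, and everything else looks undisturbed.

```bash
python3 -c "
from rig import env
print(env.close_job())"
```

```text
the job is handed in; nothing more can be done
None
```

The job is handed in at about 25 s of the 53 s limit: the brush stands in the steel cup, bristles up and leaning away from the rail, the clamp is against the +y stop, and the cup and bystanders look unmoved in the last pictures.

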